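Load a stone blank into the seal-carving bed

TASK

Load the flat pinkish stone blank into the seal-carving bed: press the brass paddle of the spring clip right down with one fingertip so that its jaw lifts, and keep it down while your other fingertip pushes the blank along its channel, under the jaw and fully home against the end stop. Only then let the clip close on the blank, and move clear. Touch and push only: do not pick the blank up, and leave everything else on the desk where it stands.

Things in the scene. Friction and masses are not known exactly. Their poses are not given: they have to be found in the camera images.
- bed: Seal-carving bed, dark red lacquer, fixed, 170 (x) x 112 (y) x 27 mm high. Origin: centre of its underside, on the desk; x = push direction, z up. 'Bed' figures elsewhere are in this frame, in mm. Brass posts (22 high) at bed x -80, 27, 77 carry a hinge rod along x at bed y 10, height 22 (27 high with sleeve).
- stop (a point): Middle of the end stop's face, on the channel floor (bed x 70, y -25, z 10); axes as the bed's. The channel runs along bed x, floor 10 mm above the desk from bed x -85 to this stop, open at the -x end, 46 mm wide between guides whose tops are 15 mm above the desk. The stop is 22 mm high over the desk.
- stone: The blank: flat pinkish stone plate 70 (x) x 44 (y) x 10 mm, about 85 g, loose in the channel, axes as the bed's, in front of the jaw. Origin: centre of its underside. Home: front end on the stop, origin at bed x 35, y -25, z 10; it starts 36 to 56 mm short of that. Push its rear end face (35 mm behind the origin); its top is 20 mm above the desk.
- clip (a joint): Brass spring clip rocking on the hinge rod, rad: 0 closed, 0.40 paddle fully down on its stop, about 0.17 jaw resting on the blank, above 0.2 jaw clear of it. Spring force at mid-paddle: 3 N at first, 9 N fully down; it closes when let go.
- jaw (a point): Centre of the jaw's round nose (10 mm thick, 16 mm along x) at the end of the clip's arm, at bed x 52, y -30. The arm (bed x 44 to 60) spans from the hinge rod over the channel. Closed, the nose is 3 mm above the channel floor and blocks the blank; with the paddle fully down, 19 mm.
- paddle (a point): Middle of the top of the clip's paddle, a smooth brass plate 90 mm along bed x (-80 to 10), 26 mm wide (bed y 24 to 50); this point at bed x -35, y 37. 23 mm above the desk at rest, about 12 fully down, 16 at 0.27 rad: lower than the blank's top, so level fingertips 62 mm apart (middles) meet paddle and blank's rear end at once. A fingertip can slide along it.
- seal_red_mid (a point): Middle of a red seal stone standing on the desk, 24 x 24 x 50 mm high; not to be disturbed.
- seal_green_mid (a point): Middle of a green seal stone standing on the desk, 28 x 28 mm, 55 mm high; not to be disturbed.
- paste_box_mid (a point): Middle of a round pale-green covered paste box, 66 mm across, 36 mm high; not to be disturbed.
- weight_mid (a point): Middle of a black paperweight bar 170 x 26 x 20 mm lying on the desk, long along its x; not to be disturbed.
- inkpot_mid (a point): Middle of a black ink bottle with a grey cap, 48 mm across, 63 mm high; not to be disturbed.
There are look-alikes about, which are no part of the job. Leave any green look-alike of the stone alone. What is shaped like the bed but blue is not meant.

How it is judged:
On the way, in this order (a step that is already met when the one before it is completed fails the run):
1. a fingertip holds the clip's paddle down, jaw lifted clear, with the blank still outside it (value of joint clip above 0.22 rad and contact force between the fingers and clip above 0.5 N and x of stone in the frame of bed below 0.008 m), for 0.1 s.
2. the blank is home against the end stop while a fingertip still holds the paddle down (value of joint clip above 0.2 rad and contact force between the fingers and clip above 0.5 N and x of stone in the frame of bed above 0.0325 m), for 0.1 s.
At the end, for the whole second after the job is handed in: The blank lies flat in the channel with its front end within 2.5 mm of the end stop, at rest, and the closed clip's jaw presses on it (clip between 0.12 and 0.21 rad, more than 1 N) (x of stone in the frame of bed above 0.0325 m and z of stone in the frame of bed below 0.0125 m and value of joint clip between 0.12 and 0.21 rad and contact force between clip and stone above 1 N and linear speed of stone below 0.01 m/s); the robot touches nothing.
It fails at once if the blank is lifted or tipped up out of its channel (more than 5 mm or 0.15 rad) (z of stone in the frame of bed above 0.015 m or angle between stone's own z axis and vertical above 0.15 rad).
It fails at once if the clip is let down on the blank before it is home (x of stone in the frame of bed between 0.014 and 0.03 m and value of joint clip below 0.19 rad).
It fails at once if another thing on the desk is moved more than 20 mm (distance of any of seal_red_mid, seal_green_mid, paste_box_mid, weight_mid, inkpot_mid from where it was at the start of the episode above 0.02 m).
It also fails if it takes over 51 s, if anything falls off the work surface, if the arm or the gripper's body presses on something with over 40 N, if the wrist force passes 120 N, or if a joint passes its speed limit or range.

ROBOT

A 6-joint arm with a two-finger parallel gripper is mounted at the origin on the work surface. World frame = base frame: x ahead of the robot, y to its left, z up, the work surface at z = 0. Lengths are in m, angles in rad, forces in N, time in s.
With the tool pointing down it reaches from about 0.35 to 1 m from the base axis. Payload 7.1 kg.
Tool frame: the origin (TCP) lies between the finger pads; the fingertips stand 22 mm ahead of it and the grasp point (between the pads) lies 3 mm ahead of it; x points along the fingers, y is the direction in which the jaws open and shut, and the axes are right-handed (so a half turn about x gives the same grasp; the last joint's range is limited). The gripper opens to 85 mm and grips with 20 to 120 N. Pads are 22 mm wide; open, the fingers measure 114 mm over their backs; the gripper's body (76 mm by 85 mm) begins 54 mm behind the grasp point. The pads swing forward as they close: fully open they stand 13 mm farther back than shut.
Start: joints at [-1.366, 0.423, 1.63, -0, 1.089, -0.019], TCP at [0.139, -0.609, 0.253] pointing down, gripper open.
Joint ranges: [-3, 3], [-0.9, 2.11], [0.09, 2.58], [-1.31, 4.45], [0.11, 2.69], [-2.54, 2.54]. Speed limits (rad/s): [2.39, 2.39, 3.01, 3.14, 3.14, 3.14].

INTERFACE

Orientations are given as a rotation vector (axis times angle).
In Python, from rig import manip gives the robot as it stands. The module is installed in compiled form; this text tells all that it offers. Calls block until the motion is done:
- manip.move_to(position, orientation): joint-space move of the TCP to a pose.
- manip.servo_line(position, orientation=None, rate=0.15): straight line of the TCP; orientation=None keeps the orientation; rate is the mean speed in m/s.
- manip.set_joints(angles): joint-space move.
- manip.command_gripper(opening, f_grip=None): finger opening in m; f_grip is the grip in N (None keeps the last); returns when the fingers have stopped.
- manip.hold(seconds).
- manip.solve_ik(position, orientation): joint angles nearest the present ones, or None.
- manip.camera(name): name is "scene" or "top" or "wrist"; returns a dict with "image" (400x640x3 uint8, red, green, blue), "fx", "fy", "cx", "cy" (pixels), "cam_to_world" (4x4, takes a point from camera to world coordinates); the wrist camera has in their place "mount" (4x4, takes a point from camera to tool coordinates, whose origin is the TCP and whose axes are the tool frame's). Camera axes: x right, y down, z forward; pixel columns grow to the right and rows downward; lengths in m; the calibration is good to about 2 mm. A picture is of the moment at which its call begins: read the wrist's pose just before it. There is no depth.
A pose or a line that the arm cannot do raises manip.IKError and nothing moves.
- manip.sign_off(): hands the job in, once; it reports no verdict.
Readings, each from a call of its own:
- manip.get_time(): time.
- manip.get_joint_positions(): joint angles.
- manip.get_joint_vel(): joint speeds.
- manip.get_tau(): joint torques, N m.
- manip.get_position(): TCP position.
- manip.get_ee_rot(): TCP orientation.
- manip.get_contact_force(): force on the tool from outside, world axes, zero at the start.
- manip.get_torque(): the same for the moment, N m.
- manip.get_width(): finger opening in m.
Only numpy, scipy, OpenCV 4.12 (cv2) and the standard library are available. Lean on these libraries where they do the work, as an engineer would, in place of code of your own. Each camera call takes 0.05 s, during which the arm holds its last target. There are 200 camera calls.

## Working session

There is one attempt and no reset: what is moved stays moved. The work goes in short steps, each a Python script; the robot and the scene stay as the last script left them, time stands still between calls to the robot, and variables do not carry over. Pictures are saved under pics/ and viewed, about 8 in all and at most 12, crops included, and the job is handed in when it is done.

```bash
mkdir -p pics
python3 - <<'E'
from rig import manip
import cv2,numpy as np,pickle
d={}
for n in("top","scene"):
    c=manip.camera(n);d[n]=c
    cv2.imwrite(f"pics/{n}0.png",c["image"][:,:,::-1])
    print(n,c["fx"],c["fy"],c["cx"],c["cy"]);print(np.round(c["cam_to_world"],4).tolist())
pickle.dump(d,open("c.pkl","wb"))
print(manip.get_time(),manip.get_ee_rot(),manip.get_position(),manip.get_width())
E
```

```text
top 493.8776900310774 493.8776900310774 319.41901801635413 205.71809320988473
[[-0.021, -0.9791, 0.2024, 0.4004], [-0.9998, 0.0212, -0.0015, 0.0169], [-0.0028, -0.2023, -0.9793, 0.8241], [0.0, 0.0, 0.0, 1.0]]
scene 520.562599327958 520.562599327958 315.2333965438226 191.67914413232316
[[0.7414, 0.5709, -0.3526, 0.9411], [0.671, -0.6248, 0.3993, -0.4022], [0.0076, -0.5326, -0.8463, 0.9776], [0.0, 0.0, 0.0, 1.0]]
0.1 [ 2.10353567  0.23789003 -2.10379654] [ 0.13864352 -0.60893662  0.25260857] 0.08509896907355727
```

View pics/top0.png

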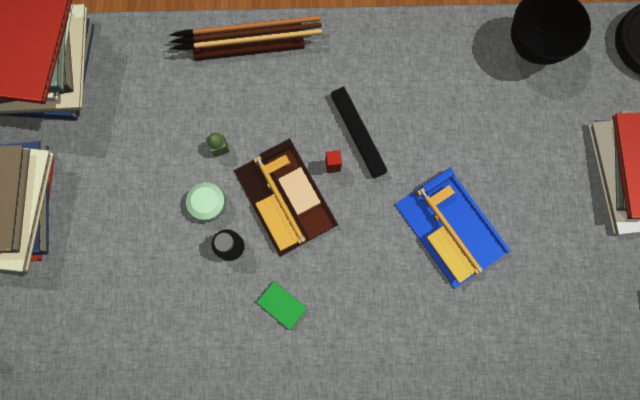

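View pics/scene0.png

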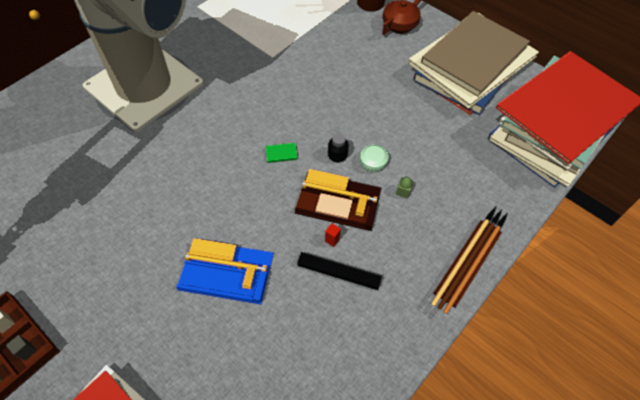

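The top view shows the red bed with corners near (235,170), (291,140), (337,225) and (281,255), and the paddle on its left. The blank is at (299,190) and the ink pot at (228,244). The blue bed and the green plate are decoys. I'll make a rough fit from these, then look from close up with the wrist camera.

```bash
cat > h.py <<'E'
import numpy as np,pickle,cv2
from rig import manip
from scipy.spatial.transform import Rotation as R
from scipy.optimize import least_squares
def ray(c,T,uv,z):
    d=T[:3,:3]@[(uv[0]-c["cx"])/c["fx"],(uv[1]-c["cy"])/c["fy"],1.]
    return T[:3,3]+d*(z-T[2,3])/d[2]
def proj(c,T,P):
    q=(np.atleast_2d(P)-T[:3,3])@T[:3,:3]
    return np.c_[c["fx"]*q[:,0]/q[:,2]+c["cx"],c["fy"]*q[:,1]/q[:,2]+c["cy"]]
def bed2w(b,P):
    P=np.atleast_2d(P)/1000.;c,s=np.cos(b[2]),np.sin(b[2])
    return np.c_[b[0]+c*P[:,0]-s*P[:,1],b[1]+s*P[:,0]+c*P[:,1],P[:,2]]
def w2bed(b,p):
    c,s=np.cos(b[2]),np.sin(b[2]);d=np.array(p[:2])-b[:2]
    return 1000*np.array([c*d[0]+s*d[1],-s*d[0]+c*d[1]])
def ori(yaw,sgn=1): # tool x down, tool y = sgn*bed y
    y=sgn*np.array([-np.sin(yaw),np.cos(yaw),0]);x=np.array([0,0,-1.])
    return R.from_matrix(np.c_[x,y,np.cross(x,y)]).as_rotvec()
E
python3 - <<'E'
from h import *
c=pickle.load(open("c.pkl","rb"))["top"];T=c["cam_to_world"]
bp=[[85,56,15],[85,-56,15],[-85,-56,15],[-85,56,15]]
uv=np.array([(235,170),(291,140),(337,225),(281,255)],float)
f=lambda b:(proj(c,T,bed2w(b,bp))-uv).ravel()
s=least_squares(f,[.5,.06,.5]);b=s.x;print(b,np.round(s.fun,1))
np.save("b.npy",b)
for n,p,z in[("ink",(228,236),.063),("red",(334,155),.05),("paste",(205,200),.036),("green",(217,138),.055),("stone",(299,190),.02)]:
    print(n,w2bed(b,ray(c,T,p,z)).round())
q=manip.get_joint_positions()
for s in(1,-1):
    print(s,[np.round(j,2) if j is not None else None for j in[manip.solve_ik(bed2w(b,[x,6,h])[0],ori(b[2],s)) for x,h in((-70,36),(-10,36),(-20,300))]])
m=manip.camera("wrist");print(np.round(m["mount"],3).tolist(),m["fx"],m["cx"],m["cy"])
E
```

```text
[0.58456275 0.0718092  0.47779291] [-1.7 -0.9  0.5 -1.   2.5 -0.4 -1.3  2. ]
ink [-24. 110.]
red [  16. -100.]
paste [ 53. 120.]
green [132.  55.]
stone [ -2. -24.]
1 [array([ 0.06,  0.63,  1.96, -0.  ,  0.56, -1.99]), array([ 0.11,  0.68,  1.83, -0.  ,  0.63, -1.94]), array([ 0.1 ,  0.29,  1.71, -0.  ,  1.14, -1.95])]
-1 [array([ 0.06,  0.63,  1.96, -0.  ,  0.56,  1.16]), array([ 0.11,  0.68,  1.83, -0.  ,  0.63,  1.2 ]), array([ 0.1 ,  0.29,  1.71, -0.  ,  1.14,  1.19])]
[[-0.0, -0.274, 0.962, -0.121], [1.0, -0.001, 0.0, -0.0], [0.0, 0.962, 0.274, -0.07], [0.0, 0.0, 0.0, 1.0]] 309.6929341964199 319.87431054444687 198.19930517051816
```

Run:
```python
from h import *
b=np.load("b.npy")
manip.move_to(bed2w(b,[-10,0,150])[0],ori(b[2]))
T=np.eye(4);T[:3,3]=manip.get_position();T[:3,:3]=R.from_rotvec(manip.get_ee_rot()).as_matrix()
c=manip.camera("wrist");c["T"]=T@c["mount"];pickle.dump(c,open("w.pkl","wb"))
print(manip.get_time(),T[:3,3],manip.get_contact_force(),b)
cv2.imwrite("pics/w1.png",c["image"][:,:,::-1])
im=cv2.resize(c["image"][60:360,120:520,::-1],None,fx=2,fy=2,interpolation=cv2.INTER_CUBIC)
cv2.imwrite("pics/w1c.png",im)
P=[[85,56,15],[85,-56,15],[-85,-56,15],[-85,56,15],[-80,24,23],[-80,50,23],[10,24,23],[10,50,23]]
print(proj(c,c["T"],bed2w(b,P)).round(1).tolist())
```

```text
3.0583 [0.57585771 0.06656264 0.15010507] [-0.98890168  0.05888376  0.12225088] [0.58456275 0.0718092  0.47779291]
[[380.2, 291.7], [261.1, 291.8], [249.5, 102.7], [391.4, 102.4], [351.7, 109.1], [385.5, 109.0], [348.9, 219.4], [379.5, 219.4]]
```

View pics/w1c.png

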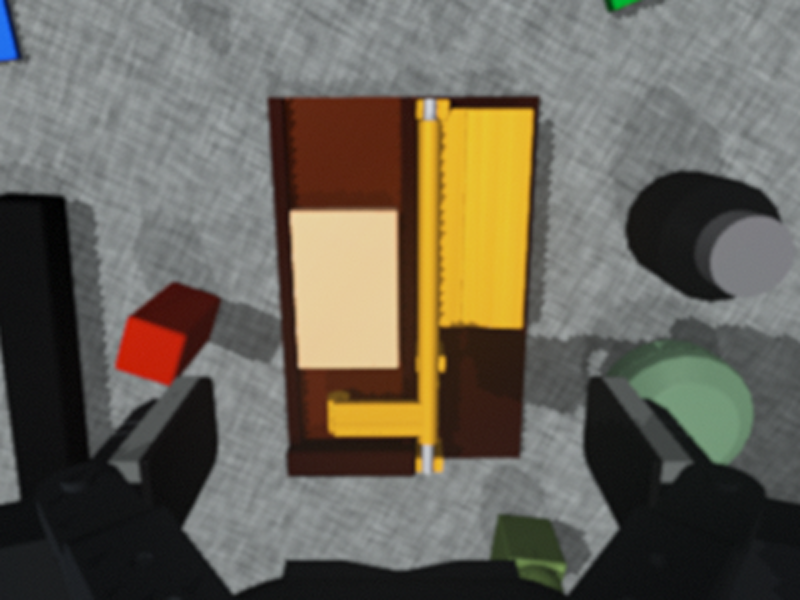

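The wrist view shows the whole bed. In full-image pixels the paddle's outer corners are about (387.5,114) and (382,224.5). The stone's corners are about (265,165), (319,164.5), (320,244) and (269,244.5). I'll extract the corners in code and refit the bed.

Run:
```python
from h import *
c=pickle.load(open("w.pkl","rb"));T=c["T"];im=c["image"].astype(int)
def quad(m):
    n,l,st,_=cv2.connectedComponentsWithStats(m.astype(np.uint8));k=1+np.argmax(st[1:,4])
    cn=max(cv2.findContours((l==k).astype(np.uint8),0,1)[0],key=cv2.contourArea)
    h=cv2.convexHull(cn);q=cv2.approxPolyDP(h,5,True)[:,0];return q
r,g,bl=im[...,0],im[...,1],im[...,2]
st=(r>180)&(g>150)&(bl>110)
print("stone",quad(st).tolist())
pad=(r>170)&(bl<90)&(g>110);pad[:,:342]=0;pad[:, 395:]=0
pad=cv2.morphologyEx(pad.astype(np.uint8),cv2.MORPH_OPEN,np.ones((5,5)))
print("pad",quad(pad).tolist())
uv=np.array([(387.5,113.5),(382,224.5),(381.5,224.),(265,165),(319,164.5),(320,244),(269,244.5)],float)
# unknown: bx,by,yaw,stone x
def f(s):
    P=[[-80,50,23],[10,50,23],[10,50,23],[s[3]-35,-47,20],[s[3]-35,-3,20],[s[3]+35,-3,20],[s[3]+35,-47,20]]
    return (proj(c,T,bed2w(s,P))-uv).ravel()
s=least_squares(f,[*np.load("b.npy"),-2],x_scale=[.01,.01,.05,5]);print(s.x,np.round(s.fun,1));np.save("b.npy",s.x)
b=s.x
P={"L":[-85,-56,15],"Lz10":[-85,-56,10],"rodrear":[-85,10,24],"rodfront":[82,10,24],"jaw":[52,-38,10],"stopL":[85,-56,22],"armL":[44,-20,22],"R":[-85,56,8],"Rf":[85,56,8]}
for k,v in P.items():print(k,((proj(c,T,bed2w(b,v))[0]-[120,60])*2).round())
ct=pickle.load(open("c.pkl","rb"))["top"]
print(proj(ct,ct["cam_to_world"],bed2w(b,[[85,56,8],[85,-56,15],[-85,-56,15],[-85,56,8]])).round(1).tolist())
```

```text
stone [[317, 166], [318, 242], [270, 243], [265, 167]]
pad [[385, 115], [380, 223], [342, 221], [342, 115]]
[ 0.58735831  0.07548163  0.48218552 -5.40929089] [-0.2  0.8 -0.4 -0.8  0.1 -0.3  0.2  0.2  0.1  0.4 -0.4 -0.2  0.6 -0.5]
L [264.  97.]
Lz10 [266.  97.]
rodrear [431.  96.]
rodfront [428. 477.]
jaw [324. 403.]
stopL [285. 481.]
armL [361. 400.]
R [542.  95.]
Rf [522. 462.]
[[231.8, 168.9], [289.1, 137.5], [337.3, 222.8], [278.1, 255.8]]
```

Run:
```python
from h import *
b=np.load("b.npy");o=ori(b[2])
manip.move_to(bed2w(b,[-64,6,110])[0],o)
manip.command_gripper(0.0475)
manip.servo_line(bed2w(b,[-64,6,56])[0],o,rate=.08)
f0=manip.get_contact_force();print(manip.get_time(),manip.get_width(),f0)
for h in range(54,34,-1):
    manip.servo_line(bed2w(b,[-64,6,h])[0],o,rate=.02)
    f=manip.get_contact_force()-f0
    print(h,round(manip.get_position()[2]*1000,2),f.round(1),round(manip.get_time(),2))
    if f[2]>2: break
c=manip.camera("wrist");im=cv2.resize(c["image"][100:400,120:520,::-1],None,fx=2,fy=2,interpolation=cv2.INTER_CUBIC)
cv2.imwrite("pics/w2.png",im)
```

```text
4.7083 0.0476297933907864 [0.86491804 0.47094993 0.45731892]
54 54.3 [-0.7  0.5 -0.2] 4.96
53 53.08 [-1.7 -1.3 -1. ] 5.21
52 51.95 [-0.4 -0.7 -0.5] 5.46
51 50.91 [-1.6  0.2 -0.4] 5.71
50 49.91 [ 0.  -0.8 -1. ] 5.96
49 48.92 [-1.  -0.9 -0.2] 6.21
48 47.95 [-1.6 -0.5 -0.3] 6.46
47 46.93 [-1.4 -0.5 -0.6] 6.71
46 45.95 [-1.  -0.9 -0.5] 6.96
45 44.93 [-0.4 -0.1 -0.9] 7.21
44 43.95 [-1.2  0.4 -0.6] 7.46
43 42.94 [-0.8 -0.3 -1. ] 7.71
42 42.12 [-1.2 -0.6  1.9] 7.96
41 41.07 [-1.7 -0.6  3.4] 8.21
```

View pics/w2.png

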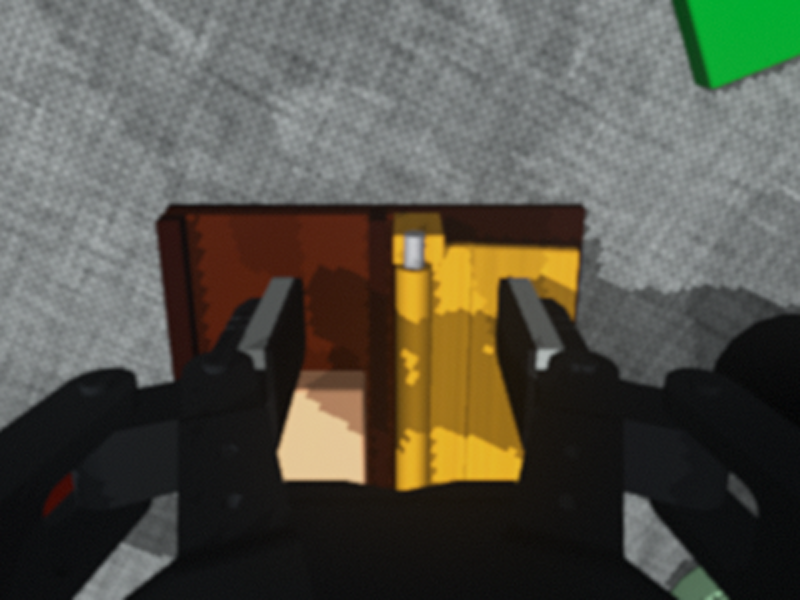

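Run:
```python
from h import *
b=np.load("b.npy");o=ori(b[2]);ex=np.array([np.cos(b[2]),np.sin(b[2]),0])
def go(x,h,r=.02):
    manip.servo_line(bed2w(b,[x,6,h])[0],o,rate=r)
    f=manip.get_contact_force();p=manip.get_position()
    print(x,h,"x,y",w2bed(b,p).round(1),"z",round(p[2]*1e3,2),"fx",round(f@ex,1),"fz",round(f[2],1),"t",round(manip.get_time(),2));return f@ex
for h in(39,37,36,35):go(-64,h)
manip.hold(.3)
for x in(-56,-48,-40,-30,-22,-17):go(x,35)
base=go(-16,35);x=-16
while x<-5:
    x+=1;f=go(x,35,.015)
    if f<base-7:break
c=manip.camera("wrist");im=cv2.resize(c["image"][100:400,120:520,::-1],None,fx=2,fy=2,interpolation=cv2.INTER_CUBIC)
cv2.imwrite("pics/w3.png",im)
cv2.imwrite("pics/t3.png",cv2.resize(manip.camera("top")["image"][110:280,200:370,::-1],None,fx=3.5,fy=3.5,interpolation=cv2.INTER_CUBIC))
```

```text
-64 39 x,y [-63.9   5.9] z 39.0 fx 0.3 fz 5.0 t 8.51
-64 37 x,y [-63.9   5.8] z 37.18 fx -1.2 fz 7.6 t 8.76
-64 36 x,y [-63.9   5.7] z 36.34 fx -1.1 fz 8.8 t 9.01
-64 35 x,y [-63.8   5.5] z 35.48 fx -1.7 fz 9.2 t 9.26
-56 35 x,y [-57.5   6.5] z 34.88 fx -4.4 fz 8.0 t 10.11
-48 35 x,y [-49.7   6.6] z 34.8 fx -5.0 fz 8.0 t 10.66
-40 35 x,y [-41.7   6.7] z 34.75 fx -4.7 fz 8.3 t 11.21
-30 35 x,y [-31.7   6.7] z 34.73 fx -4.5 fz 8.4 t 11.86
-22 35 x,y [-23.7   6.7] z 34.75 fx -5.1 fz 8.3 t 12.41
-17 35 x,y [-18.7   6.7] z 34.74 fx -5.7 fz 8.4 t 12.81
-16 35 x,y [-17.9   6.7] z 34.73 fx -5.4 fz 9.3 t 13.06
-15 35 x,y [-17.    6.7] z 34.68 fx -5.4 fz 8.2 t 13.31
-14 35 x,y [-16.1   6.7] z 34.68 fx -6.3 fz 8.0 t 13.56
-13 35 x,y [-15.1   6.7] z 34.68 fx -6.7 fz 8.0 t 13.81
-12 35 x,y [-14.    6.7] z 34.68 fx -4.7 fz 7.8 t 14.06
-11 35 x,y [-13.1   6.8] z 34.68 fx -5.8 fz 7.7 t 14.31
-10 35 x,y [-12.    6.8] z 34.67 fx -5.4 fz 8.7 t 14.56
-9 35 x,y [-11.6   6.8] z 34.61 fx -7.5 fz 9.3 t 14.81
-8 35 x,y [-11.4   6.8] z 34.52 fx -10.6 fz 11.5 t 15.06
-7 35 x,y [-11.2   6.8] z 34.45 fx -12.9 fz 13.5 t 15.31
```

View pics/w3.png

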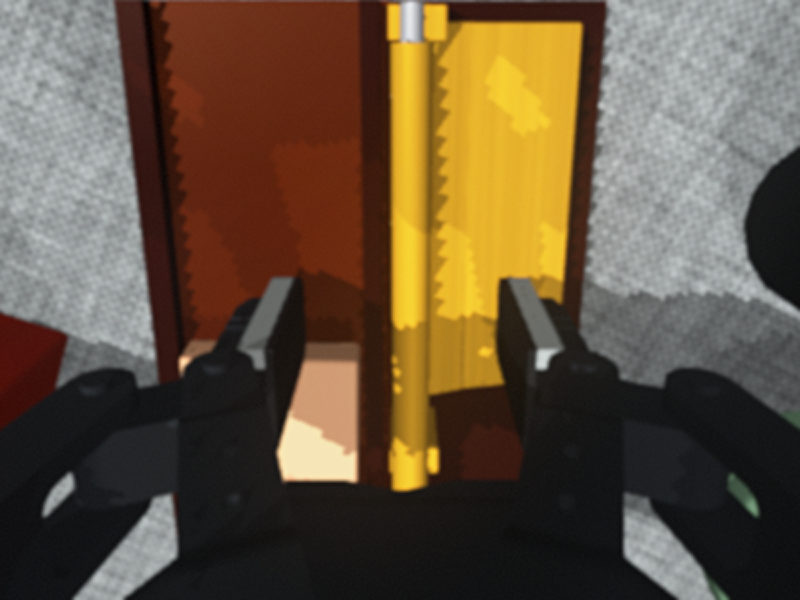

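The push stalled at x = −11.2, where −11 was expected for home, and the stone's rear face sits against the finger. Next I back off slightly with the paddle still held, then lift.

Run:
```python
from h import *
b=np.load("b.npy");o=ori(b[2])
manip.hold(.3)
manip.servo_line(bed2w(b,[-15,6,35])[0],o,rate=.015)
print(w2bed(b,manip.get_position()))
manip.servo_line(bed2w(b,[-15,6,60])[0],o,rate=.03)
manip.servo_line(bed2w(b,[-15,6,150])[0],o,rate=.1)
manip.hold(.5)
T=np.eye(4);T[:3,3]=manip.get_position();T[:3,:3]=R.from_rotvec(manip.get_ee_rot()).as_matrix()
c=manip.camera("wrist");Tc=T@c["mount"]
print(manip.get_time(),manip.get_contact_force())
P=[[0,-47,20],[0,-3,20],[-3,-47,20],[70,-47,22],[70,-25,22]]
print(((proj(c,Tc,bed2w(b,P))-[120,60])*2).round().tolist())
cv2.imwrite("pics/w4.png",cv2.resize(c["image"][60:360,120:520,::-1],None,fx=2,fy=2,interpolation=cv2.INTER_CUBIC))
```

```text
[-13.18197865   5.99452837]
18.975 [-0.72485339  0.21036057 -0.04596123]
[[275.0, 305.0], [378.0, 305.0], [275.0, 299.0], [283.0, 453.0], [331.0, 453.0]]
```

View pics/w4.png

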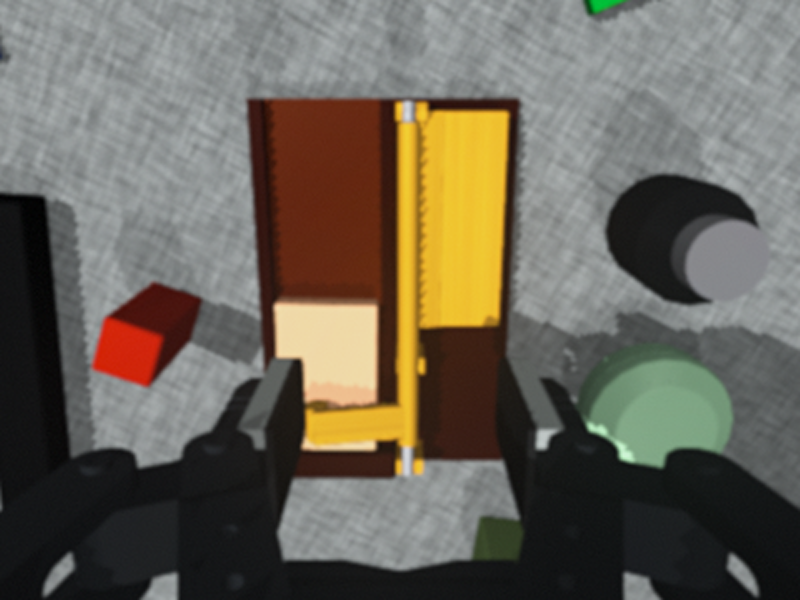

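The stone's rear edge is at row ~304 (305 predicted for home), its front edge meets the stop at ~451, and the jaw rests on top. The gripper is clear, so I'm handing in.

```bash
python3 -c "
from rig import manip
manip.sign_off();print(manip.get_time())"
```

```text
the job is handed in; nothing more can be done
the job is handed in; nothing more can be done
```

The blank is home against the end stop with the clip closed on it, and I handed the job in at about 19 s of the 51 s allowed. The hand-in gives no verdict.

- **How it went:** I located the bed with the wrist camera. One fingertip then pressed the paddle down about 7.5 mm and held it with about 8 N. The other pushed the blank along the channel until it stalled at bed x −11.2 mm (−11 expected for home). I backed off about 2 mm with the paddle still held, then lifted clear so the clip closed.
- **Last checks:** The blank's rear edge was at image row about 304, against 305 predicted for home. Its front edge met the stop and the jaw lay on top of it. The force on the tool was near zero, and the neighbouring objects in that last view looked undisturbed.
- **Not measured:** I had no direct reading of the clip angle or of the jaw's pressure on the blank. I judged both from the pictures and the spring force on the paddle. No check failed or disagreed.

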